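# Lock the tilt table and hold the thickness probe on the blue ring

## Task

Lock the blue tilting table by turning its orange wing nut clockwise (seen from above) until it stops, then take the black thickness probe out of its grey stand and set its spring tip inside the blue ring on the tilted panel, standing square to the panel's face and pressed lightly so that the tip is pushed about half way in. Finish while still holding the probe there, pressed steady in your grip; do not let go or put it back. Touch the panel only with the tip, and only at the blue ring, leave the table's tilt as it is, and leave the other things on the bench alone.

Things in the scene. Friction and masses are not known exactly. Their poses are not given: they have to be found in the camera images.
- fixture: blue tilting table fixed to the bench, base 140 (x) x 250 (y) x 14 mm; origin on the bench under its middle, z up; yaw within 0.35 rad. The tilting table is hinged along y, 75 mm up, between cheeks 95 mm high whose outer faces lie at y = -113 and +23 mm. The wing nut stands on a post at y = +85 mm; post and clamp bar are at most 52 mm high. Nothing is higher than 120 mm
- tilt (a joint): tilt of the table, rad: 0 = level, growing as the panel turns to face the fixture's -x side (towards the robot); starts between 0.15 and 0.45. Stiff (4 N m friction), it stays put under the probe's light force
- spot_blue (a point): centre of the blue ring (22 mm outside, 15 mm inside diameter) on the surface of the 100 x 96 mm grey panel; z axis = outward normal of the panel, x and y along its edges. It turns with the tilt. 48 mm to its -y side is a red ring of the same size, not wanted
- wing_nut (a joint): angle of the orange wing nut, rad: grows turning clockwise from above; starts between 0 and 0.35, stops firmly at 1.40, which is tight (1.32 or more counts). Turns with 0.06 N m friction and stays where left; it does not rise or fall
- wing_nut_grip (a point): middle of the wing nut's bar, on its upright turning axis, 75 mm above the bench; the bar is 52 mm long along this point's x axis, 12 mm thick along y, 26 mm high (13 mm above and below the point). The point turns with the nut
- stand: grey block 64 x 64 x 70 mm high on a thin 90 x 90 mm steel foot fixed to the bench, origin on the bench under its centre; an 18 mm square upright hole in its middle holds the probe's nose loosely
- probe: black probe, 0.13 to 0.21 kg, upright in the stand. Origin at the centre of the underside of its square body (shoulder, 70 mm above the bench); z up along the probe. Body 26 x 26 mm across x and y, z = 0 to 95 mm; grasp opposite sides near z = 60 mm. Below: 16 mm round nose 30 mm long, then the tip 20 mm: lift straight up over 50 mm to clear the stand
- probe_tip (a point): lowest point of the copper ball (8 mm) on the probe's spring tip; on the probe's axis, 50 mm below the probe's origin when not pressed in. Frame parallel to the probe's
- plunger (a joint): how far the spring tip is pushed into the nose, m: 0 = out, 0.016 = fully in; spring 350 N/m with 0.35 N preload (about 3.2 N half way in at 0.008)
- tape: small roll of pale tape lying at the front left, 56 mm wide, 13 mm high, origin under its centre; bystander
- dye_jar: small blue jar with white lid, 38 mm wide, 34 mm high, at the left; origin under its centre; bystander
- beaker: pink beaker 71 mm wide, 93 mm high, at the right; origin under its centre; bystander
- pen: green pen 137 mm long lying at the front right, origin under its centre; bystander
There are look-alikes about, which are no part of the job. What is shaped like the stand but green is not meant. Of the things that look like the probe, the smaller one is meant.

How it is judged (in metres and radians):
On the way, in this order (a step that is already met when the one before it is completed fails the run):
1. the wing nut is turned clockwise until it stops (value of joint wing_nut above 1.32 rad), for 0.2 s.
2. the probe is held in the fingers, clear of its stand (value of joint wing_nut above 1.32 rad and contact force between the fingers and probe above 1 N and contact force between probe and stand below 0.1 N and height (world z) of probe_tip above 0.072 m), for 0.2 s.
3. the probe's tip is held in the blue ring, square to the panel and pushed about half way in (value of joint wing_nut above 1.32 rad and contact force between the fingers and probe above 1 N and contact force between probe and stand below 0.1 N and distance between probe_tip and spot_blue below 0.0075 m and angle between the z axis of probe and the z axis of spot_blue, either way round below 0.14 rad and value of joint plunger between 0.004 and 0.013 m and contact force between probe and fixture between 0.8 and 8 N), for 0.5 s.
At the end, for the whole second after the job is handed in: Nut at 1.32 rad or more. Probe held still in the fingers, off its stand: tip within 7.5 mm of the blue ring's centre, axis within 0.14 rad of the panel's normal, spring tip 4 to 13 mm in (0.8 to 8 N on the panel). Fingers and arm do not touch the fixture (all of step 3 and contact force between each of the arm, the fingers and fixture below 0.5 N and linear speed of probe below 0.02 m/s); the arm keeps its last pose, push and grip.
It fails at once if the probe is pressed hard on the fixture (over 12 N) (contact force between probe and fixture above 12 N).
It fails at once if the probe touches the fixture more than 15 mm from the blue ring's centre (contact force between probe and fixture above 0.5 N and distance between probe_tip and spot_blue above 0.015 m).
It fails at once if the table's tilt is disturbed (the ring moves over 6 mm) (distance of spot_blue from where it was at the start of the episode above 0.006 m).
It fails at once if a bystander is moved more than 30 mm (distance of any of tape, dye_jar, beaker, pen from where it was at the start of the episode above 0.03 m).
It also fails if it takes over 51 s, if anything falls off the work surface, if the arm or the gripper's body presses on something with over 40 N, if the wrist force passes 120 N, or if a joint passes its speed limit or range.

## Robot

A 7-joint arm with a two-finger parallel gripper is mounted at the origin on a cart in front of the work surface, level with it; the furniture and walls round the work are solid. World frame = base frame: x ahead of the robot, y to its left, z up, the work surface at z = 0. Lengths are in mm, angles in rad, forces in N, time in s.
With the tool pointing down it reaches from about 400 to 850 mm from the base axis. Payload 10.4 kg.
Tool frame: the origin (TCP) lies midway between the tips of the shut fingers; the grasp point (between the pads) lies 19 mm behind it; z points along the fingers, y is the line along which they close (so a half turn about z gives the same grasp; the last joint's range is limited). The gripper opens to 87 mm and grips with 3 to 60 N. Pads are 19 mm wide; open, the fingers measure 117 mm over their backs; the gripper's body (75 mm by 190 mm) begins 51 mm behind the grasp point.
Start: joints at [1.082, 0.332, -0.065, 1.46, 0.022, 1.35, -0.088], TCP at [280.735, -558.426, 222.576] pointing down, gripper open.
Joint ranges: [-2.6, 2.6], [-0.5, 2.12], [-1.47, 1.34], [0.16, 2.42], [-1.27, 4.41], [0.06, 2.06], [-2.6, 2.6]. Speed limits (rad/s): [2.22, 2.22, 2.79, 2.79, 3.14, 3.14, 3.14].

## Interface

Orientations are given as a unit quaternion [x, y, z, w].
In Python, from rig import readout, imaging, bot gives the robot as it stands.
- The arm moves only by the shell command python3 -m handwheel 'ROWS' [FORCE]. ROWS is JSON, a list of rows, each a list of 3 entries, a list of its own where there are three numbers: the shift along the tool's x, y, z scaled (see below), then the turn, a rotation vector about the tool's x, y, z scaled (see below), then the opening, from 0 (shut) to 1 (fully open). A call has 1 to 8 rows; each row is the pose to reach, as a shift and turn from the pose commanded when the call began, along the tool's axes at that moment; what a row does not reach only later rows make up. The controller multiplies each number of a shift by 0.12 m and each number of a turn by 90 degrees. A row lasts 1/8 s, in which the tool goes at most 62.5 mm and 10.7 degrees, less where a joint would pass 70% of its speed; a pose out of reach is approached as far as the arm can. A call with a number of a shift or a turn outside -1 to 1 is refused whole. A call with a gripper value outside its range is refused whole. The fingers move at their own pace and stop on an object; FORCE is the grip in N (left out, the last holds). Time passes only in rows, so rows that repeat a pose let the fingers close. It gives the time, the measured TCP pose, the force, the opening and the grip force at its end, in the units of the state.
- readout.sense(): the state, without advancing time (a new reading comes with each control period).
- imaging.grab_frame(name): name is "side" or "top"; returns a dict with "img" (420x560x3 uint8, red, green, blue), "z_map" (420x560 float32, mm along the optical axis (not along the pixel's ray), 0 where there is no reading), "vfov" (degrees; the focal length in pixels is half the picture's height over the tangent of half this angle, whatever the lens; pixels are square), "cx", "cy" (the principal point, pixels), "k1" (the pictures are not rectified: a ray, as slopes to the right and down, at radius r is drawn at 1 + k1 r^2 times it, then the intrinsics apply), "extrinsics" (4x4, takes a point from camera to world coordinates). Camera axes: x right, y up, looking along -z (the intrinsics and any distortion apply to the point x, -y, -z); pixel columns grow to the right and rows downward; lengths in mm; the calibration is good to about 2 mm. A picture is of the moment at which its call begins.
- bot.close_job(): hands the job in; it is judged then, once.
Trained networks look in the newest picture that a camera, given by its name, has taken for a name from the list of things; names that differ only in an ending like _2 or _b are one class to them, and where a whole thing is asked for, a point or a joint stands for the part that bears it (a point fixed in the world has none). Each returns a list of dicts, best first, with "score" (0 to 1); they miss things now and then, are a little off and sometimes report something else, mostly with a low value. They report only what shows in the picture. A call takes as long as a camera call. They do not tell look-alikes from the thing itself.
- imaging.recognise(camera, name): "extent" ([left, top, right, bottom] in pixels, round what is visible of it).
- imaging.masks_of(camera, name): "pixels" (420x560 bool, what is visible of it) and "extent" ([left, top, right, bottom] in pixels, round what is visible of it).
The state is a dict: "clock": time; "qpos": joint angles; "dq": joint speeds; "joint_torque": joint torques, N m; "position": TCP position; "orientation": TCP orientation; "ft_force": force on the tool from outside, world axes, zero at the start; "torque": the same for the moment, N m; "gripper_width": finger opening in mm; "grip_force": force on a finger pad.
Only numpy, scipy, OpenCV 4.12 (cv2) and the standard library are available. Lean on these libraries where they do the work, as an engineer would, in place of code of your own. Each camera call takes 0.05 s, during which the arm holds its last target. There are 200 camera calls.

## Working session

There is one attempt and no reset: what is moved stays moved. The work goes in short steps, Python scripts to look and compute and a shell command to move; the robot and the scene stay as the last step left them, time stands still between calls to the robot, and variables do not carry over. Pictures are saved under pics/ and viewed, at most 10 in all, crops included, and the job is handed in when it is done.

```bash
ls; mkdir -p pics; cat > h.py <<'E'
import numpy as np, cv2
from rig import readout, imaging, bot
from scipy.spatial.transform import Rotation as R
def cloud(f):
    z=f["z_map"]; h,w=z.shape; F=h/2/np.tan(np.radians(f["vfov"])/2)
    v,u=np.mgrid[:h,:w]; K=np.array([[F,0,f["cx"]],[0,F,f["cy"]],[0,0,1.]])
    p=np.stack([u,v],-1).reshape(-1,1,2).astype(float)
    n=cv2.undistortPoints(p,K,np.array([f["k1"],0,0,0.])).reshape(h,w,2)
    P=np.stack([n[...,0]*z,-n[...,1]*z,-z,np.ones_like(z)],-1)@np.array(f["extrinsics"]).T
    P=P[...,:3].copy(); P[z<=0]=np.nan; return P
E
cat > a.py <<'E'
from h import *
for c in ("top","side"):
    f=imaging.grab_frame(c); cv2.imwrite(f"pics/{c}0.png",f["img"][...,::-1]); P=cloud(f); np.savez(f"{c}0.npz",P=P,img=f["img"])
    print(c,f["vfov"],f["k1"],np.round(np.array(f["extrinsics"]),2).tolist())
    for n in ("fixture","spot_blue","wing_nut","stand","probe","tape","dye_jar","beaker","pen"):
        for m in imaging.masks_of(c,n)[:3]:
            q=P[m["pixels"]]; q=q[~np.isnan(q[:,0])]
            if len(q): print(n,round(m["score"],2),np.round(m["extent"]),len(q),np.median(q,0).round(),np.percentile(q,2,axis=0).round(),np.percentile(q,98,axis=0).round())
print(readout.sense())
E
python3 a.py
```

```text
pics
top 49.02479634020327 -0.10397862729003954 [[-0.03, 0.99, -0.14, 242.16], [-1.0, -0.03, -0.01, 29.21], [-0.01, 0.14, 0.99, 1805.29], [0.0, 0.0, 0.0, 1.0]]
fixture 0.56 [280. 179. 348. 231.] 2177 [ 519. -118.   24.] [ 441. -231.    5.] [608.  -1. 101.]
spot_blue 0.94 [315. 188. 349. 225.] 834 [ 510. -170.   83.] [ 454. -227.   44.] [ 565. -114.  103.]
spot_blue 0.31 [295. 195. 303. 200.] 48 [548. -43.  87.] [528. -54.  68.] [571. -36.  94.]
spot_blue 0.24 [174. 254. 185. 272.] 130 [322. 421.  11.] [296. 395.  -1.] [350. 446.  22.]
wing_nut 0.42 [293. 193. 303. 203.] 59 [550. -43.  85.] [532. -55.  20.] [573. -33.  94.]
stand 0.96 [161. 161. 187. 189.] 488 [663. 437.  58.] [621. 398.  -1.] [711. 486.  76.]
stand 0.7 [214. 198. 241. 228.] 369 [496. 213.  59.] [460. 177.  -0.] [555. 270.  76.]
probe 0.5 [221. 204. 232. 215.] 100 [507. 221. 157.] [495. 209.  68.] [522. 251. 173.]
probe 0.45 [229. 245. 239. 257.] 128 [353. 196. 182.] [337. 181.   7.] [385. 215. 192.]
dye_jar 0.52 [161. 202. 169. 214.] 81 [530. 472.  30.] [514. 458.  -0.] [548. 490.  42.]
beaker 0.62 [372. 180. 397. 20
[... 1805 characters left out ...]
': array([ 1.08236992,  0.33222217, -0.06466761,  1.46012697,  0.02161102,
        1.34991126, -0.0884768 ]), 'dq': array([-0.00020651,  0.0002829 , -0.00032732, -0.00030648, -0.00019977,
        0.00033584, -0.00054193]), 'joint_torque': array([ 2.30637588e-04, -6.23030949e+01,  2.41127866e-02, -3.90118182e+01,
       -6.14324631e-02,  3.17383767e-02, -1.84386863e-05]), 'position': array([ 280.72292622, -558.41437648,  222.54870592]), 'orientation': array([9.72998258e-01, 2.30812455e-01, 3.50277681e-07, 1.39687394e-05]), 'ft_force': array([ 0.45532905,  0.2024841 , -0.24678583]), 'torque': array([-0.02670531,  0.02915565, -0.00951418]), 'grip_force': 0.0, 'gripper_width': 86.83506654235374}
```

```bash
python3 - <<'E'
import cv2,numpy as np
a=cv2.imread('pics/top0.png')[150:275,150:410]; b=cv2.imread('pics/top0.png')[173:240,275:355]; c=cv2.imread('pics/side0.png')[160:235,255:340]
A=cv2.resize(a,(624,300),interpolation=2)
B=cv2.resize(b,(390,327),interpolation=2);C=cv2.resize(c,(390,327),interpolation=2)
B=B[:290];C=C[:290]
o=np.zeros((600,790,3),np.uint8);o[:300,:624]=A;o[305:595,:390]=B;o[305:595,395:785]=C
cv2.imwrite('pics/comp.png',o)
E
```

```text
(no output)
```

View pics/comp.png

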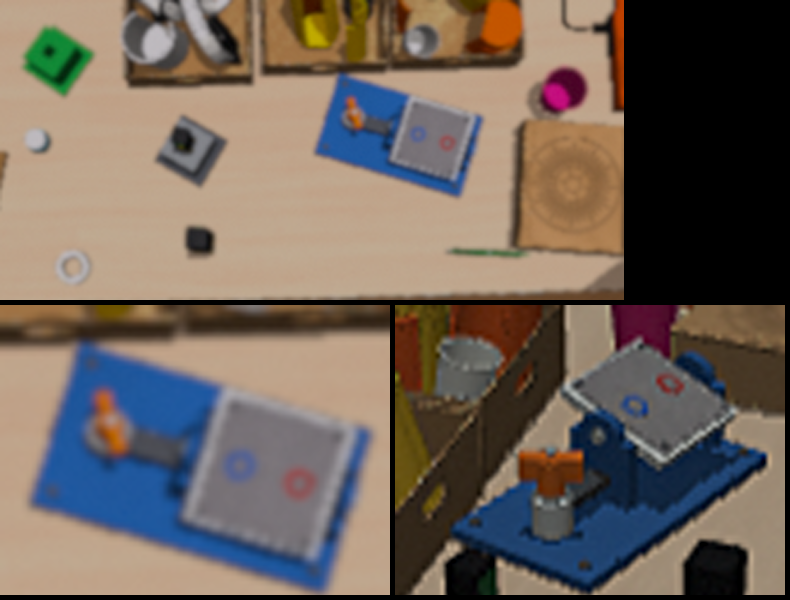

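```bash
cat > fit.py <<'E'
from h import *
import sys
def run(srcs):
  for c,P,img in srcs:
    hsv=cv2.cvtColor(img,cv2.COLOR_RGB2HSV).astype(int); H,S,V=[hsv[...,i] for i in range(3)]
    x,y,z=P[...,0],P[...,1],P[...,2]
    with np.errstate(invalid='ignore'):
      box=(x>420)&(x<630)&(y>-260)&(y<30)&(z>-10)&(z<125)
      # fixture base
      b=box&(abs(H-108)<12)&(S>130)&(z<30)
      r=cv2.minAreaRect(P[b][:,:2].astype(np.float32)); print(c,"base",np.round(r[0],1),np.round(r[1],1),round(r[2],1))
      o=box&(H<16)&(S>150)&(V>90)&(z>55)&(z<100)&(y>-80)&(x<600)
      if o.sum()>5:
        q=P[o]; vx,vy,cx,cy=cv2.fitLine(q[:,:2].astype(np.float32),cv2.DIST_L2,0,.01,.01).ravel(); print(c,"nut",o.sum(),q.mean(0).round(1),"ang",round(float(np.degrees(np.arctan2(vy,vx))),1), q.min(0).round(),q.max(0).round())
        t=q[q[:,2]>80]
        if len(t)>5: r=cv2.minAreaRect(t[:,:2].astype(np.float32));print("  nut top",np.round(r[0],1),np.round(r[1],1),round(r[2],1))
      g=box&(S<60)&(z>40)&(y<-95)&(V>60)&(V<190)
      q=P[g]
      for _ in range(4):
        m=q.mean(0); n=np.linalg.svd(q-m,full_matrices=False)[2][2]; n*=np.sign(n[2]); d=(q-m)@n; q=q[abs(d)<max(2*d.std(),2)]
      print(c,"panel",len(q),m.round(1),"n",n.round(3),"tilt",round(float(np.arccos(n[2])),3),"dir",round(float(np.degrees(np.arctan2(n[1],n[0]))),1),"res",d.std().round(2))
      e1=np.cross([0,0,1],n);e1/=np.linalg.norm(e1);e2=np.cross(n,e1)
      uv=np.stack([(q-m)@e1,(q-m)@e2],1).astype(np.float32); r=cv2.minAreaRect(uv); print("   rect",np.round(r[1],1),round(r[2],1),"ctr",(m+r[0][0]*e1+r[0][1]*e2).round(1))
      near=box&(abs((P-m)@n)<8)&(np.linalg.norm(P-m,axis=-1)<45)
      for nm,k in (("blue",near&(abs(H-112)<14)&(S>90)),("red",near&((H<8)|(H>170))&(S>90))):
        if k.sum()>4:
          a=P[k]; a=a[np.linalg.norm(a-np.median(a,0),axis=1)<16]; ctr=(a.min(0)+a.max(0))/2; v,u=np.nonzero(k); print("  ",nm,k.sum(),a.mean(0).round(1),ctr.round(1),"onplane",(a.mean(0)-((a.mean(0)-m)@n)*n).round(1),"px",u.mean().round(1),v.mean().round(1))
      for nm,lo,hi,rad in (("probe",155,175,30),("stand",62,78,48)):
        k=(np.hypot(x-507,y-223)<rad)&(z>lo)&(z<hi)
        if k.sum()>5:
          r=cv2.minAreaRect(P[k][:,:2].astype(np.float32)); print(c,nm,k.sum(),np.median(P[k],0).round(1),np.round(r[0],1),np.round(r[1],1),round(r[2],1))
if __name__=="__main__":
  L=[]
  for c in ("top","side"):
    if len(sys.argv)>1:
      f=imaging.grab_frame(c); L.append((c,cloud(f),f["img"])); cv2.imwrite(f"pics/{c}{sys.argv[1]}.png",f["img"][...,::-1])
    else:
      d=np.load(f"{c}0.npz"); L.append((c,d["P"],d["img"]))
  run(L)
E
python3 fit.py
```

```text
top base [ 526.8 -119.2] [241.  133.9] 71.2
top nut 28 [549.7 -43.3  85.2] ang 18.1 [532. -54.  71.] [573. -36.  94.]
  nut top [551.3 -43.2] [43.8 10.5] 20.3
top panel 672 [ 510.3 -168.3   83.4] n [-0.33   0.11   0.938] tilt 0.355 dir 161.6 res 3.47
   rect [110.6 124.6] 89.8 ctr [ 506.  -174.7   82.6]
   blue 12 [ 518.2 -143.5   86.4] [ 517.8 -144.3   86. ] onplane [ 519.2 -143.8   83.6] px 323.8 204.8
   red 11 [ 501.1 -186.2   82.3] [ 501.4 -189.1   84. ] onplane [ 501.1 -186.2   82.2] px 335.2 209.1
top probe 52 [510.2 221.9 165.4] [509.5 223.3] [25.7 25. ] 85.9
top stand 183 [501.8 217.2  69.8] [510.5 223.1] [65.9 64. ] 57.8
side base [ 528.4 -115.9] [255.5 142.1] 71.0
side nut 80 [552.7 -38.6  75.2] ang 15.7 [530. -55.  56.] [578. -28.  89.]
  nut top [553.4 -39. ] [46.4 15.9] 22.6
side panel 459 [ 510.9 -160.1   80.3] n [-0.342  0.124  0.932] tilt 0.372 dir 160.1 res 2.7
   rect [128.5 108.8] 1.1 ctr [ 514.4 -155.2   80.9]
   blue 16 [ 520.2 -145.6   82.2] [ 520.4 -144.8   82.6] onplane [ 520.3 -145.7   81.8] px 306.4 182.9
   red 13 [ 504.2 -189.8   82.1] [ 503.3 -191.    82.1] onplane [ 504.3 -189.9   81.8] px 314.2 177.7
side probe 61 [510.4 228.7 162. ] [512.  225.5] [26.9 26.9] 69.5
side stand 237 [504.7 235.1  67.7] [514.2 225.2] [65.7 68.9] 60.7
```

```bash
cat > go.py <<'E'
from h import *
def go(pos,x=None,z=(0,0,-1)):
    """print shift/turn units to TCP pos (mm); x: approx tool x dir, z: tool z dir. from MEASURED pose"""
    s=readout.sense(); Rt=R.from_quat(s["orientation"])
    sh=Rt.inv().apply(np.array(pos)-s["position"])/120
    z=np.array(z,float);z/=np.linalg.norm(z)
    x=Rt.as_matrix()[:,0] if x is None else np.array(x,float)
    x=x-x@z*z;x/=np.linalg.norm(x)
    G=R.from_matrix(np.stack([x,np.cross(z,x),z],1)); rv=(Rt.inv()*G).as_rotvec()/(np.pi/2)
    print("shift",sh.round(3),"turn",rv.round(3),"| yaw x",np.degrees(np.arctan2(*Rt.as_matrix()[1::-1,0])).round(1),"pos",s["position"].round(1),"q",s["qpos"].round(2),"t",s["clock"],"f",s["ft_force"].round(1),"trq",s["torque"].round(2),"grip",s["grip_force"],s["gripper_width"])
def yaw(d): return [np.cos(np.radians(d)),np.sin(np.radians(d)),0]
E
python3 -m handwheel '[[[0.5,-0.35,0],[0,0,0],1],[[1,-0.7,0],[0,0,0],1],[[1,-0.7,0],[0,0,0],1]]'
python3 -m handwheel '[[[0.5,-0.35,0],[0,0,-0.1],1],[[1,-0.7,0],[0,0,-0.2],1],[[1,-0.7,0],[0,0,-0.3],0.6],[[1,-0.7,0],[0,0,-0.4],0.6],[[1,-0.7,0],[0,0,-0.5],0.6],[[1,-0.7,0],[0,0,-0.5],0.6]]'
python3 -c "
from go import *
go([552.5,-41,160],yaw(200))"
```

```text
clock: 1.38
position: [352.7, -426.0, 223.0]
orientation: [0.972, 0.233, 0.001, -0.0]
ft_force: [0.4, -0.2, -0.7]
gripper_width: 87.1
grip_force: 0.0
clock: 2.12
position: [419.5, -301.1, 222.6]
orientation: [0.811, 0.585, -0.0, 0.0]
ft_force: [-0.3, 0.1, -0.5]
gripper_width: 56.3
grip_force: 0.0
shift [2.407 0.367 0.521] turn [-0.     0.    -1.427] | yaw x 71.6 pos [ 419.5 -301.1  222.6] q [ 0.82  0.11 -0.31  1.73  0.04  1.3   0.18] t 2.125 f [-0.3  0.1 -0.5] trq [-0.02 -0.09  0.02] grip 0.0 56.326359363588196
```

```bash

python3 -m handwheel '[[[0.5,0.1,0.1],[0,0,-0.1],0.6],[[1,0.15,0.2],[0,0,-0.2],0.6],[[1,0.15,0.2],[0,0,-0.3],0.6],[[1,0.15,0.2],[0,0,-0.4],0.6],[[1,0.15,0.2],[0,0,-0.5],0.6],[[1,0.15,0.2],[0,0,-0.6],0.6],[[1,0.15,0.2],[0,0,-0.7],0.6],[[1,0.15,0.2],[0,0,-0.7],0.6]]'
python3 -c "
from go import *
go([552.5,-41,160],yaw(200))"
```

```text
clock: 3.12
position: [474.5, -192.7, 198.6]
orientation: [0.387, 0.922, -0.0, 0.0]
ft_force: [-0.5, -0.3, -0.5]
gripper_width: 52.1
grip_force: 0.0
shift [0.448 1.349 0.322] turn [-0.     0.    -0.729] | yaw x 134.4 pos [ 474.5 -192.7  198.6] q [ 0.74  0.13 -0.48  1.77  0.06  1.26  1.02] t 3.125 f [-0.5 -0.3 -0.5] trq [ 0.1  -0.1  -0.02] grip 0.0 52.10852814132261
```

```bash

python3 -m handwheel '[[[0.2,0.4,0.1],[0,0,-0.1],0.6],[[0.4,0.8,0.1],[0,0,-0.2],0.6],[[0.4,1,0.1],[0,0,-0.3],0.6],[[0.4,1,0.1],[0,0,-0.4],0.6],[[0.4,1,0.1],[0,0,-0.5],0.6],[[0.4,1,0.1],[0,0,-0.6],0.6],[[0.4,1,0.1],[0,0,-0.73],0.6],[[0.4,1,0.1],[0,0,-0.73],0.6]]'
python3 -c "
from go import *
go([552.5,-41,160],yaw(200))"
```

```text
clock: 4.12
position: [526.1, -74.0, 186.5]
orientation: [-0.174, 0.985, 0.0, 0.0]
ft_force: [-0.3, 0.2, 0.2]
gripper_width: 52.2
grip_force: 0.0
shift [-0.301  0.183  0.221] turn [0.    0.    0.001] | yaw x -159.9 pos [526.1 -74.  186.5] q [ 0.67  0.21 -0.69  1.73  0.14  1.25  1.87] t 4.125 f [-0.3  0.2  0.2] trq [ 0.16 -0.06  0.02] grip 0.0 52.16329893519866
```

```bash

python3 -m handwheel '[[[-0.3,0.18,0.22],[0,0,0],0.55],[[-0.3,0.18,0.22],[0,0,0],0.55],[[-0.3,0.18,0.22],[0,0,0],0.55]]'
python3 - <<'E'
from go import *
go([552.5,-41,64],yaw(200))
ims=[]
for c,b in (("top",(270,170,340,225)),("side",(255,140,335,225))):
    f=imaging.grab_frame(c); i=f["img"][...,::-1]; ims.append(cv2.resize(i[b[1]:b[3],b[0]:b[2]],(390,int(390*(b[3]-b[1])/(b[2]-b[0]))),interpolation=2))
h=max(i.shape[0] for i in ims); o=np.zeros((h,780,3),np.uint8)
for k,i in enumerate(ims): o[:i.shape[0],k*390:(k+1)*390]=i
cv2.imwrite("pics/nut1.png",o)
E
```

```text
clock: 4.5
position: [552.2, -41.3, 160.2]
orientation: [-0.175, 0.985, -0.0, -0.0]
ft_force: [-0.8, -0.5, -0.7]
gripper_width: 47.8
grip_force: 0.0
shift [-0.003  0.001  0.801] turn [-0.    -0.     0.001] | yaw x -159.9 pos [552.2 -41.3 160.2] q [ 0.59  0.3  -0.7   1.7   0.2   1.22  1.76] t 4.5 f [-0.8 -0.5 -0.7] trq [ 0.07 -0.09  0.01] grip 0.0 47.79288604033507
```

View pics/nut1.png

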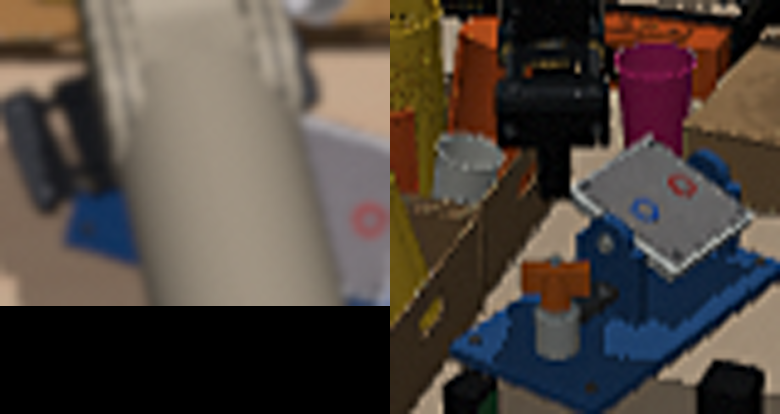

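The side view shows the hand straight above the orange nut (side crop 555,285), the arm hiding it from the top. Descending.

```bash

python3 -m handwheel '[[[0,0,0.3],[0,0,0],0.55],[[0,0,0.55],[0,0,0],0.55],[[0,0,0.8],[0,0,0],0.55],[[0,0,0.8],[0,0,0],0.55]]'
python3 -m handwheel '[[[0,0,0],[0,0,0],0.1],[[0,0,0],[0,0,0],0],[[0,0,0],[0,0,0],0],[[0,0,0],[0,0,0],0],[[0,0,0],[0,0,0],0]]' 15
python3 -c "
from go import *
go([552.5,-41,64],yaw(200))"
```

```text
clock: 5.1
position: [550.9, -41.8, 63.0]
orientation: [-0.176, 0.984, 0.0, -0.001]
ft_force: [0.8, -0.1, -0.1]
gripper_width: 47.9
grip_force: 0.0
clock: 5.72
position: [554.7, -45.7, 65.6]
orientation: [-0.175, 0.985, -0.003, 0.002]
ft_force: [7.4, -13.1, -1.8]
gripper_width: 20.9
grip_force: 14.9
shift [0.004 0.043 0.013] turn [-0.004  0.002  0.002] | yaw x -159.8 pos [554.7 -45.7  65.6] q [ 0.56  0.4  -0.66  1.79  0.29  1.04  1.7 ] t 5.725 f [  7.4 -13.1  -1.8] trq [-2.91 -1.89  0.05] grip 14.900559346642694 20.86179470238912
```

```bash

python3 -m handwheel '[[[0,-0.06,0],[0,0,0],0],[[0,-0.06,0],[0,0,0],0],[[0,-0.06,0],[0,0,0],0],[[0,-0.06,0],[0,0,0],0]]' 15
python3 -c "
from go import *
go([552.5,-41,64],yaw(200))"
```

```text
clock: 6.22
position: [555.0, -46.1, 65.4]
orientation: [-0.178, 0.984, 0.001, 0.0]
ft_force: [-4.2, 4.4, 9.7]
gripper_width: 20.7
grip_force: 15.3
shift [0.005 0.047 0.012] turn [0.001 0.001 0.005] | yaw x -159.5 pos [555.  -46.1  65.4] q [ 0.56  0.41 -0.67  1.79  0.29  1.04  1.72] t 6.225 f [-4.2  4.4  9.7] trq [1.11 0.81 0.  ] grip 15.271884676330956 20.708100144304204
```

```bash

python3 -m handwheel '[[[0,0,0],[0,0,0],0.35],[[0,0,0],[0,0,0],0.35],[[0,0,-0.1],[0,0,0],0.35],[[0,0,-0.1],[0,0,0],0.1],[[0,0,-0.1],[0,0,0],0],[[0,0,-0.1],[0,0,0],0],[[0,0,-0.1],[0,0,0],0],[[0,0,-0.1],[0,0,0],0]]' 15
python3 -c "
from go import *
go([552.5,-41,64],yaw(200))"
```

```text
clock: 7.22
position: [554.9, -46.2, 76.8]
orientation: [-0.178, 0.984, 0.001, 0.0]
ft_force: [-3.4, 3.6, 8.2]
gripper_width: 19.1
grip_force: 15.2
shift [0.004 0.047 0.107] turn [0.001 0.    0.005] | yaw x -159.5 pos [554.9 -46.2  76.8] q [ 0.57  0.39 -0.67  1.78  0.28  1.06  1.72] t 7.225 f [-3.4  3.6  8.2] trq [1.19 0.63 0.01] grip 15.232975457420252 19.071880731073254
```

```bash
python3 - <<'E'
from h import *
f=imaging.grab_frame("side"); i=f["img"][...,::-1]; cv2.imwrite("pics/nut2.png",cv2.resize(i[150:220,250:330],(720,600-0),interpolation=2))
E
```

```text
(no output)
```

View pics/nut2.png

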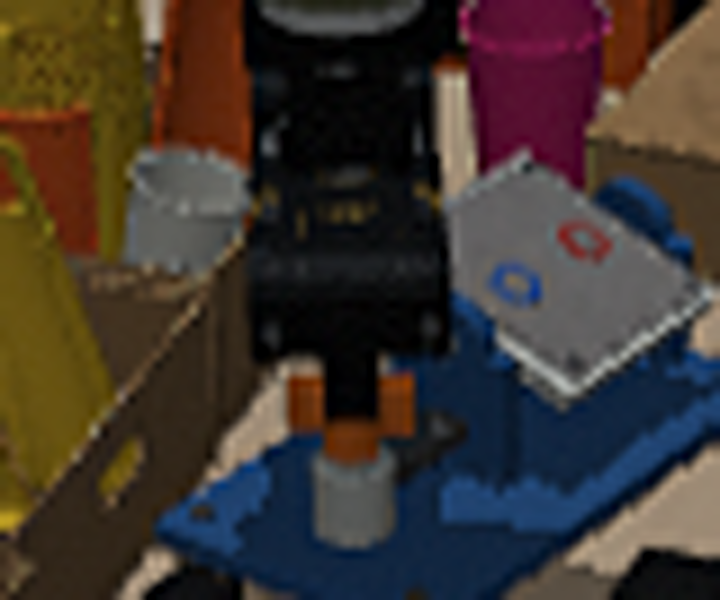

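The finger sits on the nut's round hub in the middle (crop 350,400), wings either side, well aligned. Turn clockwise (+z of tool).

```bash

python3 -m handwheel '[[[0,0,0],[0,0,0],0],[[0,0,0],[0,0,0],0],[[0,0,0],[0,0,0.1],0],[[0,0,0],[0,0,0.2],0],[[0,0,0],[0,0,0.3],0],[[0,0,0],[0,0,0.4],0],[[0,0,0],[0,0,0.5],0],[[0,0,0],[0,0,0.6],0]]' 35
python3 -c "
from go import *
go([552.5,-41,64],yaw(200))"
```

```text
clock: 8.28
position: [555.0, -45.8, 76.8]
orientation: [0.291, 0.957, 0.001, 0.0]
ft_force: [-2.5, 5.7, 7.8]
gripper_width: 18.2
grip_force: 35.2
shift [0.039 0.021 0.107] turn [ 0.001  0.    -0.598] | yaw x 146.2 pos [555.  -45.8  76.8] q [ 0.44  0.36 -0.51  1.79  0.2   1.05  0.83] t 8.275 f [-2.5  5.7  7.8] trq [1.44 0.49 0.08] grip 35.15289255665266 18.181181359748997
```

```bash

python3 -m handwheel '[[[0,0,0],[0,0,0.1],0],[[0,0,0],[0,0,0.2],0],[[0,0,0],[0,0,0.26],0],[[0,0,0],[0,0,0.26],0]]'
python3 -c "
from go import *
go([552.5,-41,64],yaw(200))"
python3 - <<'E'
from h import *
f=imaging.grab_frame("side"); i=f["img"][...,::-1]; cv2.imwrite("pics/nut3.png",cv2.resize(i[180:220,270:320],(500,400),interpolation=2))
E
```

```text
clock: 8.78
position: [555.1, -45.7, 76.8]
orientation: [0.477, 0.879, 0.001, -0.0]
ft_force: [-2.7, 5.5, 7.8]
gripper_width: 18.1
grip_force: 35.1
shift [0.045 0.003 0.107] turn [ 0.001  0.    -0.855] | yaw x 123.0 pos [555.1 -45.7  76.8] q [ 0.38  0.35 -0.45  1.79  0.17  1.04  0.45] t 8.775 f [-2.7  5.5  7.8] trq [1.36 0.26 0.37] grip 35.13938655902166 18.087766474687083
```

View pics/nut3.png

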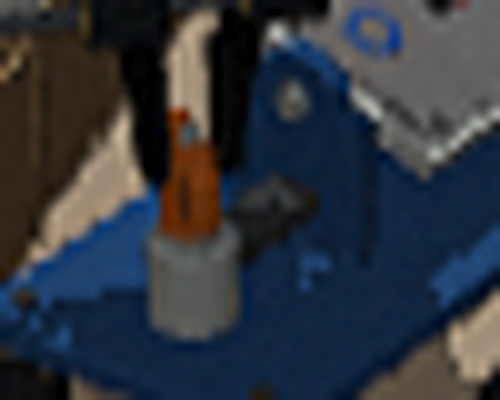

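The nut's bar is now seen end-on (crop 190,190), turned with the fingers; the torque has risen. Press on a bit further.

```bash

python3 -m handwheel '[[[0,0,0],[0,0,0.1],0],[[0,0,0],[0,0,0.17],0],[[0,0,0],[0,0,0.17],0]]' 
python3 -c "
from go import *
go([552.5,-41,64],yaw(200))"
```

```text
clock: 9.2
position: [555.7, -47.5, 76.8]
orientation: [0.589, 0.808, 0.001, 0.001]
ft_force: [2.3, 0.3, 4.0]
gripper_width: 18.0
grip_force: 35.1
shift [ 0.06  -0.009  0.107] turn [ 1.000e-03  1.000e-03 -1.025e+00] | yaw x 107.8 pos [555.7 -47.5  76.8] q [ 0.35  0.34 -0.4   1.79  0.15  1.04  0.2 ] t 9.2 f [2.3 0.3 4. ] trq [ 0.14 -0.71  0.42] grip 35.06339921965264 18.021092102847156
```

```bash

python3 -m handwheel '[[[0,0,0],[0,0,0],0.5],[[0,0,0],[0,0,0],0.5],[[0,0,0],[0,0,0],0.5],[[0,0,-0.4],[0,0,0],0.5],[[0,0,-0.9],[0,0,0],0.5],[[0,0,-1],[0,0,0],0.5],[[0,0,-1],[0,0,0],0.5]]' 
python3 -c "
from go import *
go([510,120,240],yaw(107.8))"
```

```text
clock: 10.07
position: [554.9, -47.9, 196.4]
orientation: [0.59, 0.807, 0.0, 0.0]
ft_force: [-0.6, -0.0, -0.7]
gripper_width: 43.6
grip_force: 0.0
shift [ 1.447  0.069 -0.364] turn [ 0.     0.    -0.001] | yaw x 107.7 pos [554.9 -47.9 196.4] q [ 0.37  0.23 -0.42  1.66  0.1   1.27  0.24] t 10.075 f [-0.6 -0.  -0.7] trq [ 0.04 -0.07  0.03] grip 0.0 43.625013412183975
```

```bash

python3 -m handwheel '[[[0.4,-0.2,-0.2],[0,0,0],0.7],[[0.8,-0.4,-0.35],[0,0,0],0.8],[[1,-0.7,-0.35],[0,0,0],0.8],[[1,-0.9,-0.35],[0,0,0],0.8],[[1,-0.9,-0.35],[0,0,0],0.8]]' 
python3 fit.py 2
python3 - <<'E'
from h import *
t=cv2.imread("pics/top2.png"); s=cv2.imread("pics/side2.png")
o=np.zeros((600,800,3),np.uint8)
o[:300,:400]=cv2.resize(t[192:231,210:262],(400,300),interpolation=2)
o[:300,400:]=cv2.resize(s[200:275,245:345],(400,300),interpolation=2)
o[300:,:400]=cv2.resize(t[175:235,275:355],(400,300),interpolation=2)
o[300:,400:]=cv2.resize(s[160:220,260:340],(400,300),interpolation=2)
cv2.imwrite("pics/c2.png",o)
E
```

```text
clock: 10.7
position: [413.8, 33.1, 236.7]
orientation: [0.59, 0.807, -0.001, -0.001]
ft_force: [-0.4, 0.1, 0.0]
gripper_width: 68.9
grip_force: 0.0
top base [ 526.  -118.9] [244.  134.1] 69.7
top nut 22 [549.5 -43.2  85.3] ang -57.2 [540. -62.  77.] [563. -28.  95.]
  nut top [551.1 -45.6] [ 8.1 38. ] 33.1
top panel 693 [ 510.2 -167.7   83.2] n [-0.342  0.116  0.932] tilt 0.37 dir 161.2 res 3.73
   rect [125.6 110.9] 0.1 ctr [ 506.  -175.5   82.6]
   blue 12 [ 518.2 -144.1   86.7] [ 517.4 -143.9   86.5] onplane [ 519.3 -144.5   83.6] px 324.0 204.8
   red 13 [ 500.3 -188.3   85.5] [ 500.7 -188.8   83. ] onplane [ 501.4 -188.7   82.6] px 335.8 209.2
top probe 54 [510.4 222.1 164.2] [509.1 223.4] [25.6 26.1] 87.3
top stand 182 [503.1 216.8  69. ] [510.5 223.1] [65.5 63.8] 58.5
side base [ 528.3 -116. ] [253.5 140.7] 71.2
side nut 41 [552.2 -33.3  78.7] ang -53.4 [538. -63.  56.] [572. -17.  89.]
  nut top [557.9 -40. ] [13.5 53.2] 37.1
side panel 434 [ 509.8 -158.5   79.6] n [-0.336  0.129  0.933] tilt 0.368 dir 158.9 res 2.42
   rect [127.  108.6] 2.7 ctr [ 513.7 -155.5   80.6]
   blue 16 [ 520.1 -144.1   82.6] [ 519.7 -145.3   83.2] onplane [ 520.6 -144.3   81.5] px 306.4 182.9
   red 13 [ 504.1 -189.6   82.2] [ 503.9 -188.7   82.1] onplane [ 504.2 -189.7   81.9] px 314.2 177.7
side probe 62 [511.8 228.2 161.8] [511.8 225.9] [26.7 28. ] 86.3
side stand 233 [505.1 236.5  67.8] [513.9 224.4] [67.9 69.6] 57.4
```

View pics/c2.png

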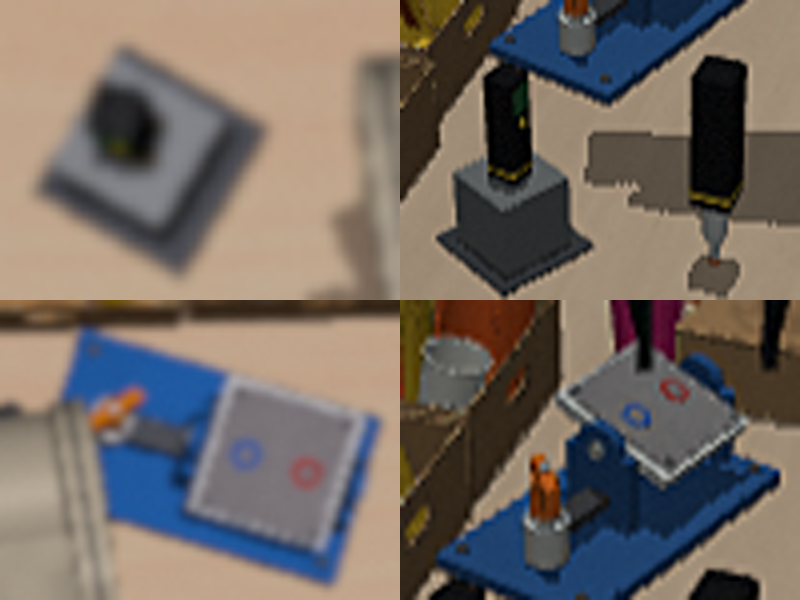

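```bash
python3 - <<'E'
from h import *
d=np.load("side0.npz");P=d["P"]; e=np.load("top0.npz")["P"]
def sq(q,c,t):
    a=np.radians(t);r=(q-c)@np.array([[np.cos(a),-np.sin(a)],[np.sin(a),np.cos(a)]]); return np.abs(np.abs(r).max(1)-13)
from scipy.optimize import minimize
with np.errstate(invalid='ignore'):
    k=(np.hypot(P[...,0]-511,P[...,1]-224)<24)&(P[...,2]>82)&(P[...,2]<155)
q=P[k][:,:2]; print(len(q))
with np.errstate(invalid='ignore'):
    k2=(np.hypot(e[...,0]-511,e[...,1]-224)<24)&(e[...,2]>150)
for t in range(0,90,10):
    m=minimize(lambda c:np.minimum(sq(q,c,t),5).mean(),[511,224],method="Nelder-Mead"); 
    w=e[k2][:,:2]
    def out(c):
        a=np.radians(t);r=(w-c)@np.array([[np.cos(a),-np.sin(a)],[np.sin(a),np.cos(a)]]); return np.maximum(np.abs(r).max(1)-13,0).mean()
    m2=minimize(out,[510,223],method="Nelder-Mead")
    print(t,m.x.round(1),round(m.fun,2),m2.x.round(1),round(m2.fun,3))
print(np.histogram(np.degrees(0*q[:,0]))[0][:1])
cv2.imwrite("pics/sc.png",cv2.resize(np.hstack([d["img"][210:278,246:300,::-1]]),(480,600),interpolation=cv2.INTER_NEAREST))
E
```

```text
220
0 [513.8 224.2] 1.56 [509.3 223.5] 0.03
10 [513.7 224.4] 1.91 [509.7 223.7] 0.133
20 [514.  224.7] 2.19 [510.1 223.3] 0.209
30 [513.6 224.1] 2.29 [510.1 223.2] 0.234
40 [514.1 223.8] 2.17 [509.6 223.6] 0.215
50 [514.  223.5] 1.92 [509.5 222.8] 0.167
60 [514.  223.4] 1.53 [509.7 222.7] 0.079
70 [514.  223.8] 1.26 [510.6 222.7] 0.003
80 [514.  223.9] 1.3 [510.1 223.3] 0.0
[0]
```

View pics/sc.png

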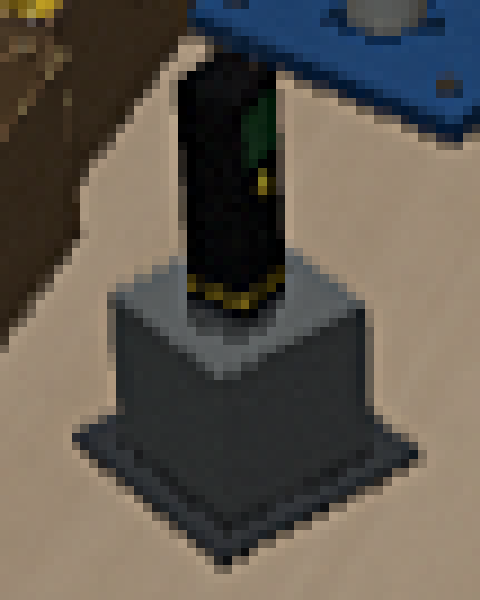

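```bash
python3 -c "
from go import *
go([512,224,230],yaw(75))"
```

```text
shift [1.268 1.249 0.058] turn [-0.001  0.     0.363] | yaw x 107.7 pos [415.3  33.5 237.1] q [ 0.34 -0.12 -0.48  1.92 -0.06  1.33  0.18] t 10.8 f [ 0.  -0.1 -0. ] trq [ 0.07 -0.04  0.02] grip 0.0 69.5261506173656
```

```bash

python3 -m handwheel '[[[0.35,0.35,0],[0,0,0.1],0.8],[[0.7,0.7,0],[0,0,0.2],0.8],[[1,1,0.05],[0,0,0.3],0.8],[[1,1,0.05],[0,0,0.36],0.8],[[1,1,0.05],[0,0,0.36],0.8]]' 
python3 -c "
from go import *
go([512,224,230],yaw(75))"
```

```text
clock: 11.42
position: [493.4, 185.5, 230.7]
orientation: [0.791, 0.612, -0.001, -0.001]
ft_force: [-0.5, 0.1, 0.2]
gripper_width: 69.3
grip_force: 0.0
shift [0.35  0.069 0.006] turn [-0.002 -0.     0.005] | yaw x 75.4 pos [493.4 185.5 230.7] q [ 0.15  0.17 -0.66  1.68  0.1   1.33 -0.78] t 11.425 f [-0.5  0.1  0.2] trq [-0.   -0.08 -0.04] grip 0.0 69.25750512467272
```

```bash

python3 -m handwheel '[[[0.35,0.07,0],[0,0,0],0.8],[[0.35,0.07,0],[0,0,0],0.8],[[0.35,0.07,0.35],[0,0,0],0.8],[[0.35,0.07,0.65],[0,0,0],0.8],[[0.35,0.07,0.85],[0,0,0],0.8],[[0.35,0.07,0.99],[0,0,0],0.8],[[0.35,0.07,0.99],[0,0,0],0.8]]' 
python3 -m handwheel '[[[0,0,0],[0,0,0],0.4],[[0,0,0],[0,0,0],0.25],[[0,0,0],[0,0,0],0.2],[[0,0,0],[0,0,0],0.2],[[0,0,0],[0,0,0],0.2],[[0,0,0],[0,0,0],0.2],[[0,0,0],[0,0,0],0.2],[[0,0,0],[0,0,0],0.2]]' 20
python3 -c "
from go import *
go([512,224,111],yaw(75))"
```

```text
clock: 12.3
position: [511.7, 222.1, 112.5]
orientation: [0.792, 0.611, -0.001, -0.0]
ft_force: [-0.2, 0.0, 0.9]
gripper_width: 69.5
grip_force: 0.0
clock: 13.3
position: [512.3, 222.9, 113.4]
orientation: [0.792, 0.611, 0.0, 0.0]
ft_force: [2.1, -0.6, -1.6]
gripper_width: 26.0
grip_force: 20.0
shift [ 0.008 -0.005  0.02 ] turn [0.    0.    0.003] | yaw x 75.3 pos [512.3 222.9 113.4] q [ 0.06  0.35 -0.66  1.74  0.23  1.13 -0.92] t 13.3 f [ 2.1 -0.6 -1.6] trq [-0.23 -0.68 -0.01] grip 19.98535690829158 25.965500355733173
```

```bash

python3 -m handwheel '[[[0,0,0],[0,0,0],0.2],[[0,0,-0.2],[0,0,0],0.2],[[0,0,-0.4],[0,0,0],0.2],[[0,0,-0.6],[0,0,0],0.2],[[0,0,-0.8],[0,0,0],0.2],[[0,0,-1],[0,0,0],0.2],[[0,0,-1],[0,0,0],0.2],[[0,0,-1],[0,0,0],0.2]]' 30
python3 - <<'E'
from go import *
n=np.array([-.337,.118,.933]);n/=np.linalg.norm(n)
ring=np.array([519.8,-144.5,82.6])
go(ring+n*(93.4+40),yaw(75),-n)
f=imaging.grab_frame("side");cv2.imwrite("pics/s3.png",f["img"][...,::-1]); P=cloud(f)
s=readout.sense();p=s["position"]
x,y,z=P[...,0],P[...,1],P[...,2]
with np.errstate(invalid='ignore'):
  for lo,hi in ((p[2]-95,p[2]-75),(p[2]-73,p[2]-45),(p[2]-40,p[2]-10)):
    k=(np.hypot(x-p[0],y-p[1])<30)&(z>lo)&(z<hi); print(k.sum(),P[k].mean(0).round(1) if k.sum() else 0)
  k=(np.hypot(x-p[0],y-p[1])<25)&(z>75);v,u=np.nonzero(k);print(u.min(),u.max(),v.min(),v.max())
cv2.imwrite("pics/s3c.png",cv2.resize(f["img"][150:280,230:330,::-1],(460,598),interpolation=2))
E
```

```text
clock: 14.3
position: [511.5, 222.9, 232.2]
orientation: [0.792, 0.611, -0.001, -0.0]
ft_force: [0.4, 0.4, -2.0]
gripper_width: 25.7
grip_force: 30.0
shift [-2.912  0.448  0.21 ] turn [-0.233 -0.017  0.006] | yaw x 75.3 pos [511.5 222.9 232.2] q [ 0.09  0.25 -0.68  1.6   0.16  1.36 -0.87] t 14.3 f [ 0.4  0.4 -2. ] trq [ 0.01 -0.    0.06] grip 29.990101457806304 25.657614576279475
11 [510.5 227.8 148.3]
35 [509.4 230.2 172.1]
97 [508.5 233.3 207.5]
254 278 56 225
```

View pics/s3c.png

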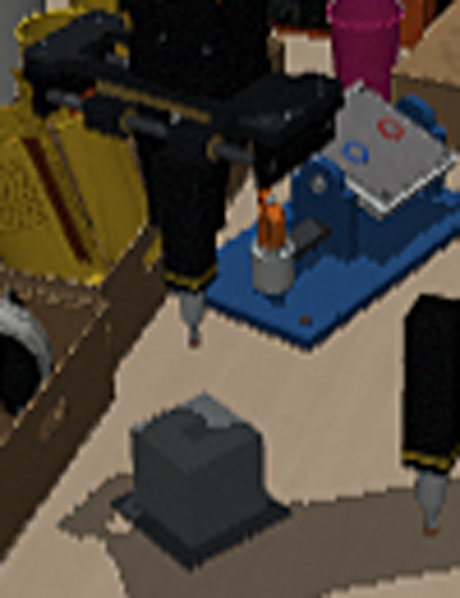

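The probe hangs straight in the fingers, tip at crop (194,345), the stand empty below. Moving to the panel.

```bash

python3 -m handwheel '[[[-0.4,0.1,0],[0,0,0],0.2],[[-0.8,0.15,0],[0,0,0],0.2],[[-1,0.15,0],[0,0,0],0.2],[[-1,0.15,0],[0,0,0],0.2]]'
python3 -m handwheel '[[[-0.4,0.1,0],[-0.08,0,0],0.2],[[-0.8,0.15,0],[-0.16,-0.01,0],0.2],[[-1,0.15,0],[-0.23,-0.017,0],0.2],[[-1,0.15,0],[-0.23,-0.017,0],0.2]]'
cat > tgt.py <<'E'
from go import *
import sys
n=np.array([-.337,.118,.933]);n/=np.linalg.norm(n)
ring=np.array([519.8,-144.5,82.6])
go(ring+n*(93.4+float(sys.argv[1])),yaw(75),-n)
E
python3 tgt.py 40
```

```text
clock: 14.85
position: [498.5, 100.2, 232.4]
orientation: [0.793, 0.609, -0.001, 0.0]
ft_force: [0.8, -0.2, -1.5]
gripper_width: 26.0
grip_force: 30.0
clock: 15.35
position: [484.2, -18.6, 232.3]
orientation: [0.779, 0.601, 0.098, 0.151]
ft_force: [-0.8, -0.2, -0.6]
gripper_width: 26.2
grip_force: 30.0
shift [-0.901  0.069  0.277] turn [-0.002 -0.     0.006] | yaw x 75.0 pos [484.2 -18.6 232.3] q [ 0.42 -0.24 -0.51  2.06  0.04  0.96 -0.38] t 15.35 f [-0.8 -0.2 -0.6] trq [0.17 0.4  0.  ] grip 29.990493929944932 26.160494285218928
```

```bash

python3 -m handwheel '[[[-0.4,0.05,0],[0,0,0],0.2],[[-0.8,0.07,0.1],[0,0,0],0.2],[[-0.9,0.07,0.27],[0,0,0],0.2],[[-0.9,0.07,0.27],[0,0,0],0.2],[[-0.9,0.07,0.27],[0,0,0],0.2]]'
python3 tgt.py 20
cat > look.py <<'E'
from go import *
import sys
ims=[];s=readout.sense();Rt=R.from_quat(s["orientation"]);tip=s["position"]+Rt.apply([0,0,93.4]);print("tip est",tip.round(1))
f=imaging.grab_frame("side");P=cloud(f);img=f["img"]
cv2.imwrite(f"pics/l{sys.argv[1]}.png",cv2.resize(img[155:215,275:345,::-1],(700,600),interpolation=2))
hsv=cv2.cvtColor(img,cv2.COLOR_RGB2HSV).astype(int)
F=210/np.tan(np.radians(f["vfov"])/2);K=np.array([[F,0,f["cx"]],[0,F,f["cy"]],[0,0,1.]])
def proj(p):
    c=np.linalg.inv(np.array(f["extrinsics"]))@np.append(p,1); c=c[:3]*[1,-1,-1]
    return cv2.projectPoints(c.reshape(1,1,3),np.zeros(3),np.zeros(3),K,np.array([f["k1"],0,0,0.]))[0].ravel()
for nm,p in (("tip",tip),("ring",np.array([519.8,-144.5,82.6])),("tcp",s["position"])):
    u=proj(p);print(nm,"px",u.round(1),"crop",((u-[275,155])*10).round())
E
python3 look.py 1
```

```text
clock: 15.98
position: [477.3, -126.4, 209.2]
orientation: [0.778, 0.602, 0.099, 0.15]
ft_force: [-0.4, 0.7, -1.8]
gripper_width: 25.7
grip_force: 30.0
shift [-0.024 -0.02   0.178] turn [-0.002 -0.002  0.007] | yaw x 75.2 pos [ 477.3 -126.4  209.2] q [ 0.48 -0.21 -0.32  2.1  -0.01  0.88 -0.1 ] t 15.975 f [-0.4  0.7 -1.8] trq [0.13 0.42 0.02] grip 29.990361764794216 25.719559831544903
tip est [ 508.6 -137.1  121.9]
tip px [308.9 174.7] crop [339. 197.]
ring px [306.7 182.6] crop [317. 276.]
tcp px [316.6 155.4] crop [416.   4.]
```

View pics/l1.png

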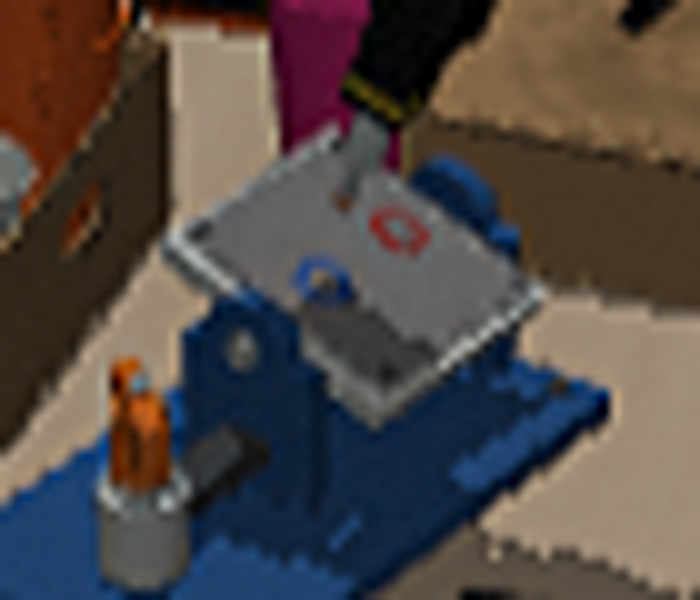

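```bash

python3 -m handwheel '[[[-0.025,-0.02,0.1],[0,0,0],0.2],[[-0.025,-0.02,0.2],[0,0,0],0.2],[[-0.025,-0.02,0.28],[0,0,0],0.2],[[-0.025,-0.02,0.28],[0,0,0],0.2],[[-0.025,-0.02,0.28],[0,0,0],0.2],[[-0.025,-0.02,0.28],[0,0,0],0.2]]'
python3 tgt.py 0; python3 look.py 2
```

```text
clock: 16.77
position: [485.0, -134.4, 177.1]
orientation: [0.779, 0.601, 0.099, 0.151]
ft_force: [0.0, -0.1, -1.4]
gripper_width: 25.4
grip_force: 30.0
shift [0.016 0.002 0.065] turn [-0.001 -0.002  0.006] | yaw x 75.0 pos [ 485.  -134.4  177.1] q [ 0.49 -0.15 -0.33  2.13  0.02  0.8  -0.11] t 16.775 f [ 0.  -0.1 -1.4] trq [ 0.15  0.46 -0.09] grip 29.99058764660731 25.37736549224405
tip est [ 516.4 -145.2   89.8]
tip px [307.6 181. ] crop [326. 260.]
ring px [306.7 182.6] crop [317. 276.]
tcp px [315.1 162.3] crop [401.  73.]
```

View pics/l2.png

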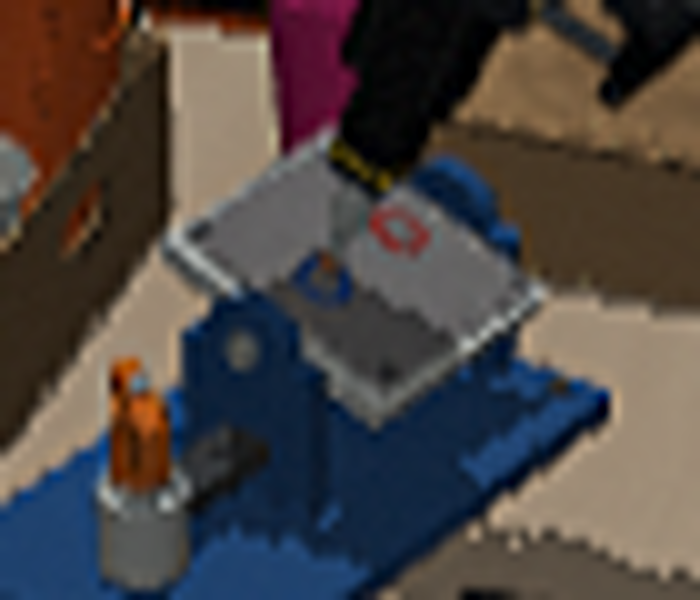

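```bash

python3 -m handwheel '[[[0.015,0,0.03],[0,0,0],0.2],[[0.015,0,0.06],[0,0,0],0.2],[[0.015,0,0.09],[0,0,0],0.2],[[0.015,0,0.09],[0,0,0],0.2],[[0.015,0,0.09],[0,0,0],0.2],[[0.015,0,0.09],[0,0,0],0.2]]'
python3 tgt.py -8
```

```text
clock: 17.58
position: [489.0, -133.8, 166.6]
orientation: [0.779, 0.601, 0.099, 0.15]
ft_force: [-0.6, 2.4, 0.1]
gripper_width: 26.0
grip_force: 30.0
shift [0.    0.004 0.04 ] turn [-0.002 -0.002  0.006] | yaw x 75.0 pos [ 489.  -133.8  166.6] q [ 0.49 -0.13 -0.33  2.13  0.03  0.77 -0.13] t 17.575 f [-0.6  2.4  0.1] trq [0.48 0.42 0.06] grip 29.99065878451802 26.046963640359852
```

```bash

python3 -m handwheel '[[[0,0,0.02],[0,0,0],0.2],[[0,0,0.04],[0,0,0],0.2],[[0,0,0.04],[0,0,0],0.2],[[0,0,0.04],[0,0,0],0.2],[[0,0,0.04],[0,0,0],0.2],[[0,0,0.04],[0,0,0],0.2],[[0,0,0.04],[0,0,0],0.2],[[0,0,0.04],[0,0,0],0.2]]'
python3 tgt.py -8;python3 - <<'E'
from go import *
F=[];
for _ in range(8):
    imaging.grab_frame("top"); s=readout.sense(); F.append(s["ft_force"])
print(np.mean(F,0).round(2),np.std(F,0).round(2), s["position"].round(2))
E
python3 look.py 3
```

```text
clock: 18.58
position: [490.6, -134.4, 162.1]
orientation: [0.779, 0.601, 0.099, 0.15]
ft_force: [-1.0, 1.0, 3.4]
gripper_width: 25.7
grip_force: 30.0
shift [ 0.001  0.004 -0.001] turn [-0.002 -0.002  0.006] | yaw x 75.0 pos [ 490.6 -134.4  162.1] q [ 0.49 -0.12 -0.33  2.14  0.04  0.76 -0.13] t 18.575 f [-1.   1.   3.4] trq [0.44 0.33 0.1 ] grip 29.990356634370983 25.674255793457778
[-0.54  1.6   2.87] [0.52 0.53 0.57] [ 490.57 -134.41  162.04]
tip est [ 521.9 -145.2   74.7]
tip px [306.2 184.3] crop [312. 293.]
ring px [306.7 182.6] crop [317. 276.]
tcp px [313.5 165.9] crop [385. 109.]
```

View pics/l3.png

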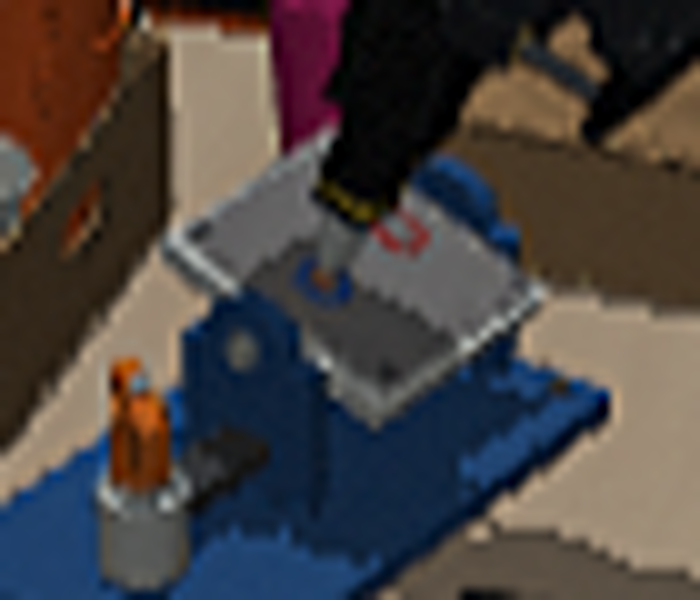

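The copper tip sits in the middle of the blue ring (crop 323,280), nut still turned. Force suggests slightly more than half way, geometry half; back off 1.5 mm as a compromise.

```bash

python3 -m handwheel '[[[0,0,-0.012],[0,0,0],0.2],[[0,0,-0.012],[0,0,0],0.2],[[0,0,-0.012],[0,0,0],0.2],[[0,0,-0.012],[0,0,0],0.2],[[0,0,-0.012],[0,0,0],0.2],[[0,0,-0.012],[0,0,0],0.2],[[0,0,-0.012],[0,0,0],0.2],[[0,0,-0.012],[0,0,0],0.2]]'
python3 - <<'E'
from go import *
F=[];
for _ in range(8):
    imaging.grab_frame("top"); s=readout.sense(); F.append(s["ft_force"])
print(np.mean(F,0).round(2), s["position"].round(2),s["grip_force"],s["gripper_width"])
print(bot.close_job())
E
```

```text
clock: 20.02
position: [490.1, -134.3, 163.4]
orientation: [0.779, 0.601, 0.099, 0.15]
ft_force: [-0.4, 0.5, 1.9]
gripper_width: 25.6
grip_force: 30.0
[-0.22  1.66  2.08] [ 490.06 -134.25  163.4 ] 29.989387169480324 25.812969164427354
the job is handed in; nothing more can be done
None
```

I handed the job in at about 20 s, but the rig gave no verdict. The wing nut is turned to its stop, and the probe is held still at the blue ring, square to the panel, with the tip an estimated 6.5 to 10 mm in. That depth is inferred from arm position and force, not read directly.

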